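# Screw the purge cap onto the pipe end

## Robot

A 6-joint arm with a two-finger parallel gripper is mounted at the origin on the work surface. World frame = base frame: x ahead of the robot, y to its left, z up, the work surface at z = 0. Lengths are in m, angles in degrees, forces in N, time in s.
With the tool pointing down it reaches from about 0.25 to 0.725 m from the base axis. Payload 9.7 kg.
Tool frame: the origin (TCP) lies at the very end of the fingers, on their centre line; the grasp point (between the pads) lies grasp_offset behind it (grasp_offset is the distance from the TCP to the grasp point, in m); z points along the fingers, y is the line along which they close (so a half turn about z gives the same grasp; the last joint's range is limited). The gripper opens to 85 mm and grips with 20 to 120 N. Pads are 22 mm wide; open, the fingers measure 114 mm over their backs; the gripper's body (76 mm by 85 mm) begins 54 mm behind the grasp point. The pads swing forward as they close: fully open they stand 13 mm farther back than shut.
Start: joints at [-70.245, 4.979, 10.078, 95.1, 0, 90], TCP at [0.186, -0.518, 0.231] pointing down, gripper open.
Joint ranges: [-179.16, 179.16], [-48.56, 103.87], [-65.8, 70.77], [-126.05, 130.52], [-82.76, 87.17], [-180, 180]. Speed limits (degrees/s): [127.2, 127.2, 147.25, 180, 180, 180].

## Interface

Orientations are given as [roll, pitch, yaw] about the fixed x, y, z axes, in that order (R = Rz(yaw) Ry(pitch) Rx(roll)).
In Python, from workcell import get_obs, camera, calibration, job_done, recognise, cut_out, mark_of, grasp_offset gives the robot as it stands.
- The arm moves only by the tool servo_tool, never from a script. Its argument "moves" is a list of rows, each a list of 3 entries, a list of its own where there are three numbers: the turn, a rotation vector about the tool's x, y, z in degrees, then the shift along the tool's x, y, z in m, then the opening in per cent of the stroke, from 0 (shut) to 100 (fully open). In form: [[[ax, ay, az], [x, y, z], claw], ...]. A call has 1 to 12 rows; each row shifts and turns the commanded pose from where the row before left it, along the tool's axes as they then stand; what a row does not reach is not made up. A row lasts 1/10 s, in which the tool goes at most 50 mm and 8.59 degrees, less where a joint would pass 70% of its speed; a pose out of reach is approached as far as the arm can. A call is refused whole if a number of a shift passes 0.05 or a number of a turn 8.59, either way. A call with a gripper value outside its range is refused whole. The fingers move at their own pace and stop on an object; "force" is the grip in N (left out, the last holds). Time passes only in rows, so rows that do not move let the fingers close. It gives the time, the measured TCP pose, the force, the opening and the grip force at its end, in the units of the state.
- get_obs(): the state, without advancing time (a new reading comes with each control period).
- camera(name): name is "side" or "top" or "wrist"; returns (picture, depth): 480x640x3 uint8, red, green, blue; 480x640 float32, m along the optical axis (not along the pixel's ray), 0 where there is no reading.
- calibration(name): a dict with "camera_matrix" (3x3 intrinsics, pixels), "dist" ([k1, k2, p1, p2, k3] as OpenCV has them; the pictures are not rectified), "R" (3x3) and "t" (3): a world point X has camera coordinates R X + t. Camera axes: x right, y down, z forward; pixel columns grow to the right and rows downward; lengths in m; the calibration is good to about 2 mm. A picture is of the moment at which its call begins: read the wrist's pose just before it. calibration takes no time and is no camera call; for the wrist camera it gives the pose at the moment of the call.
- job_done(): hands the job in; it is judged then, once.
Trained networks look in the newest picture that a camera, given by its name, has taken for a name from the list of things; names that differ only in an ending like _2 or _b are one class to them, and where a whole thing is asked for, a point or a joint stands for the part that bears it (a point fixed in the world has none). Each returns a list of dicts, best first, with "score" (0 to 1); they miss things now and then, are a little off and sometimes report something else, mostly with a low value. They report only what shows in the picture. A call takes as long as a camera call. They do not tell look-alikes from the thing itself.
- recognise(name, camera): "xyz" ([x, y, z] in m, in the coordinates of the camera as it stood for that picture, good to about 4 mm: the middle of the surface that is visible of it).
- cut_out(name, camera): "mask" (480x640 bool, what is visible of it).
- mark_of(name, camera): "xyz" ([x, y, z] in m, in the coordinates of the camera as it stood for that picture, good to about 4 mm: a listed point, or the origin of a listed thing).
The state is a dict: "time": time; "q": joint angles; "qd": joint speeds; "joint_efforts": joint torques, N m; "ee_pos": TCP position; "tcp_rot": TCP orientation; "wrist_force": force on the tool from outside, world axes, zero at the start; "torque": the same for the moment, N m; "opening": finger opening in m; "grasp_force": force on a finger pad.
Only numpy, scipy, OpenCV 4.12 (cv2) and the standard library are available. Lean on these libraries where they do the work, as an engineer would, in place of code of your own. Each camera call takes 0.05 s, during which the arm holds its last target. There are 200 camera calls.

## Task

Take the aluminium purge cap with the bar handle off the sloped rack and set it upright on the threaded pipe end, resting it for a moment on top of the thread with its bar in line with the brass side port. Turn it backward (anticlockwise from above) until you feel it drop into the thread start, let it settle there, then screw it forward (clockwise) until it stops fully home, and let go. Leave the other things on the bench where they are.

Things in the scene. Friction and masses are not known exactly. Their poses are not given: they have to be found in the camera images.
- cap_grip (a point): Middle of the handle bar of the loose aluminium cap: a round cup, open downward, 76 mm across, 36 mm high, with a straight bar on top 64 mm long (x), 16 mm thick (y), 38 mm high; 74 mm tall in all, about 0.4 kg. Point 59 mm above the open rim, 23 mm above the round top. z: cap's axis, from rim to bar. At the start it leans 30 degrees. Half a turn about z makes no difference.
- cap_foot (a point): Centre of the cap's open rim, 59 mm below cap_grip along the cap's axis; same axes. Heights of the cap on the pipe are told as the height of this rim against the collar point.
- cap_lug (a point): One of two lugs inside the cap's rim, under the two ends of the bar (cap's +x and -x), 12 mm wide, 5 mm high, reaching inward to 27 mm from the axis. They ride on the pipe's thread. Point 31 mm from the axis.
- collar (a point): On the upright axis of the fixed steel pipe end, 120 mm above the table, level with the thread's highest edge. z up, brass side port towards -x. Two-start right-hand thread, 63 mm across, falling 5.5 mm per radian of clockwise turn. Set on with its bar along this x axis (either way round), the cap rests on the thread, rim 0 to 5 mm below this point. Turned clockwise there it only meets a block.
- drop_level (a point): On the pipe's axis, 9 mm below collar. Turned backward (anticlockwise from above) by an unknown 0.3 to 1.2 rad from the x axis, the cap climbs up to 5 mm, then both lugs come over gaps (lugs have 0.4 rad of play) and it can drop about 8 mm: rim to 7 to 11 mm below collar. A block ends the backward turn there. It drops by its weight or a light push; held firmly it must be lowered.
- home_level (a point): On the pipe's axis, 16 mm below collar: where the cap's rim is when fully home. From the drop, the cap turns clockwise under the thread by 1.2 to 1.6 rad, sinking with it (1.6 mm of up-down play), to a hard stop (until then under 0.4 N m). It stays there when let go. The thread's angle on the pipe differs every time and no frame listed here shows it.
- core_top (a point): Top centre of the pipe's plain core, 12 mm above collar. The core is 51 mm across, tapering to 40 mm at this top; it centres the cap with 1.5 mm of play. Blocks between the thread runs stand 5 mm above collar: a cap set on a quarter turn wrong stands on them.
- port (a point): Outer end of the brass side port, 28 mm thick at most, sticking out 26 mm from the 60 mm pipe at 55 mm above the table, to the collar frame's -x. The pipe stands on a green foot plate 110 x 110 x 12 mm.
- rack: Fixed sloped steel rack: plate 150 x 150 mm tilted 30 degrees, low edge with a 16 mm ledge on its -x side. Origin on the table under the plate's middle, where the plate's top is 62 mm high. The cap leans on the ledge, its axis leaning to the rack's -x, its bar pointing straight down the slope.
- hammer: Bystander: hammer lying on its side; origin under its middle. Leave it alone.
- brush: Bystander: wire brush lying flat; origin under its middle. Leave it alone.
- plug: Bystander: plain flat aluminium plug, a disc 70 mm across and 26 mm high without handle, lying on the table; not the cap; origin under its middle. Leave it alone.
- coupon: Bystander: steel test plate 120 x 50 x 10 mm; origin under its middle. Leave it alone.
- jar: Bystander: jar 66 mm across, 75 mm high; origin under its middle. Leave it alone.
- can: Bystander: can 60 mm across, 150 mm high; origin under its middle. Leave it alone.
- square: Bystander: red welding magnet square, 100 mm long, 100 mm high; origin under its middle. Leave it alone.
Things that resemble listed ones, but are neither listed nor needed, are in the scene too. What is shaped like the part that bears cap_grip but brown or purple is not meant.

How it is judged (in metres and radians):
On the way, in this order (a step that is already met when the one before it is completed fails the run):
1. the cap rests upright on top of the thread of the pipe end (rim within 6 mm below to 2.5 mm above the collar point) (horizontal distance between cap_foot and collar below 0.006 m and angle between cap_foot's own z axis and vertical below 0.15 rad and z of cap_foot in the frame of collar between -0.006 and 0.0025 m), for 0.2 s.
2. the cap has dropped into the thread start (rim 6.8 to 12.5 mm below the collar point) (horizontal distance between cap_foot and collar below 0.006 m and angle between cap_foot's own z axis and vertical below 0.15 rad and z of cap_foot in the frame of collar between -0.0125 and -0.0068 m), for 0.1 s.
At the end, for the whole second after the job is handed in: The cap sits on the pipe end, screwed fully home: its rim at least 14.6 mm below the collar point (16 mm is the stop), centred within 6 mm, upright within 0.15 rad, at rest and released. No bystander has moved more than 30 mm (horizontal distance between cap_foot and collar below 0.006 m and angle between cap_foot's own z axis and vertical below 0.15 rad and z of cap_foot in the frame of collar below -0.0146 m and linear speed of cap below 0.02 m/s and contact force between the fingers and cap below 0.1 N); the robot touches nothing.
It fails at once if a bystander is disturbed (moved more than 30 mm) (distance of any of hammer, brush, plug, coupon, jar, can, square from where it was at the start of the episode above 0.03 m).
It also fails if it takes over 69 s, if anything falls off the work surface, if the arm or the gripper's body presses on something with over 40 N, if the wrist force passes 120 N, or if a joint passes its speed limit or range.

## Working session

There is one attempt and no reset: what is moved stays moved. The work goes in short steps, Python scripts to look and compute and a tool call to move; the robot and the scene stay as the last step left them, time stands still between calls to the robot, and variables do not carry over. Pictures are saved under pics/ and viewed, at most 10 in all, crops included, and the job is handed in when it is done.

Besides the shell and the picture viewer there is one more tool, called as name(argument=value, ...) on one line, values as JSON. servo_tool: Moves the arm, as the interface text tells. Its arguments: {"type":"object","properties":{"moves":{"type":"array"},"force":{"type":"number"}},"required":["moves"]}

```bash
mkdir -p pics; ls; cat > h.py <<'E'
import numpy as np, cv2
from workcell import *
from scipy.spatial.transform import Rotation as Ro
def w(cal,p): return np.array(cal["R"]).T@(np.array(p)-np.array(cal["t"]))
def save(name,img): cv2.imwrite("pics/"+name,img[:,:,::-1])
E
python3 - <<'E'
from h import *
print(get_obs(), grasp_offset if not callable(grasp_offset) else grasp_offset())
ims=[]
for c in("top","side"):
    cal=calibration(c); im,d=camera(c); ims.append(im)
    print(c,np.round(-np.array(cal["R"]).T@np.array(cal["t"]),3))
    for n in("cap_grip","cap_foot","collar","port","core_top","rack","hammer","brush","plug","coupon","jar","can","square"):
        print(n,[(round(r["score"],2),np.round(w(cal,r["xyz"]),3).tolist()) for r in mark_of(n,c)[:3]])
save("top.png",ims[0]);save("side.png",ims[1])
E
```

```text
pics
{'time': 0.0, 'q': array([-7.02420820e+01,  5.01319111e+00,  1.00328096e+01,  9.50998679e+01,
        1.19120346e-03,  9.00000824e+01]), 'qd': array([ 0.14037045,  0.05997821,  0.05015971, -0.00257676, -0.03994596,
       -0.10627057]), 'joint_efforts': array([-2.02136757e-04, -5.20393610e+01,  4.64799356e+01,  1.66670285e-02,
        1.72499158e-04, -1.44438616e-05]), 'ee_pos': array([ 0.18585046, -0.51739405,  0.23054828]), 'tcp_rot': array([-1.79919751e+02, -1.19108695e-03,  1.97578340e+01]), 'wrist_force': array([-1.02950452, -0.050307  , -0.63058209]), 'torque': array([ 0.00046994,  0.02070723, -0.03223538]), 'grasp_force': 0.0, 'opening': 0.0854032543130534} 0.0187
top [ 0.382 -0.028  1.231]
cap_grip [(0.97, [0.526, 0.355, 0.057]), (0.89, [0.357, 0.128, 0.062]), (0.6, [0.475, 0.219, 0.097])]
cap_foot [(0.98, [0.356, 0.128, 0.002]), (0.95, [0.521, 0.355, -0.003]), (0.6, [0.509, 0.213, 0.047])]
collar [(0.61, [0.548, -0.222, 0.118])]
port [(0.84, [0.493, -0.241, 0.056]), (0.57, [0.438, 0.466, 0.001])]
core_top [(0.57, [0.729, 0.118, -0.002]), (0.22, [0.547, -0.225, 0.118])]

[... 566 characters left out ...]
(0.96, [0.359, 0.119, 0.004]), (0.82, [0.52, 0.345, -0.003]), (0.56, [0.508, 0.21, 0.045])]
collar [(0.57, [0.545, -0.229, 0.118])]
port [(0.9, [0.487, -0.246, 0.059]), (0.69, [0.409, -0.486, 0.001])]
core_top [(0.63, [0.547, -0.229, 0.13]), (0.24, [0.548, -0.224, 0.104])]
rack [(0.86, [0.525, 0.177, 0.001])]
hammer [(0.73, [0.41, -0.485, -0.002]), (0.61, [0.382, 0.015, 0.002]), (0.38, [0.527, 0.177, -0.001])]
brush [(0.74, [0.431, 0.467, 0.002])]
plug [(0.88, [0.622, 0.007, 0.001])]
coupon [(0.86, [0.386, 0.014, 0.002])]
jar [(0.77, [0.725, 0.116, 0.002])]
can [(0.71, [0.59, 0.453, -0.002]), (0.47, [0.533, 0.21, 0.069])]
square [(0.69, [0.612, -0.436, 0.001]), (0.3, [0.528, 0.179, -0.002])]
```

View pics/top.png

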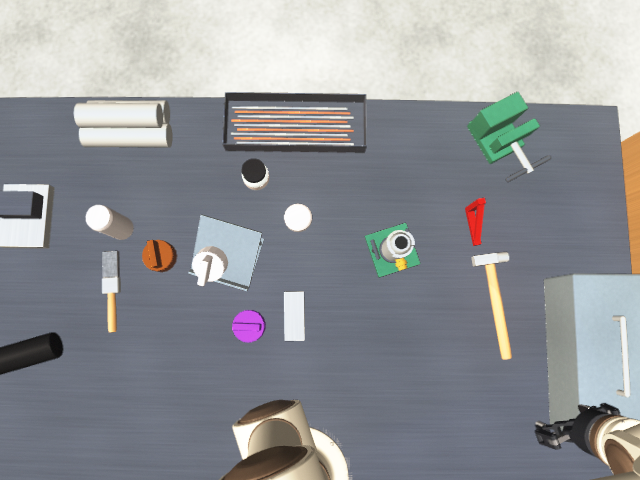

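View pics/side.png

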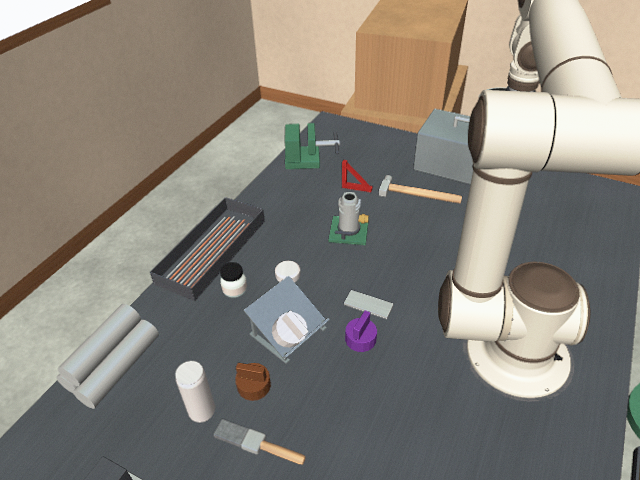

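The top view shows the aluminium cap on the rack at (209,265), with the orange-brown cap at (158,255) and the purple one at (248,326) as look-alikes. The pipe is at (400,243), with its brass port at (401,264). The side view agrees, with the cap at (291,328) and the pipe at (349,210). I'm moving the wrist camera to look at the cap.

servo_tool(moves=[[[0,0,0],[0.022,-0.033,-0.002],100],[[0,0,0],[0.022,-0.033,-0.002],100],[[0,0,0],[0.022,-0.033,-0.002],100],[[0,0,0],[0.022,-0.033,-0.002],100],[[0,0,0],[0.022,-0.033,-0.002],100],[[0,0,0],[0.022,-0.033,-0.002],100],[[0,0,0],[0.022,-0.033,-0.002],100],[[0,0,0],[0.022,-0.033,-0.002],100],[[0,0,0],[0.022,-0.033,-0.002],100],[[0,0,0],[0.022,-0.033,-0.002],100],[[0,0,0],[0.022,-0.033,-0.002],100],[[0,0,0],[0.022,-0.033,-0.002],100]])

```text
time: 2.6
ee_pos: [0.3005, -0.0542, 0.2556]
tcp_rot: [180.0, -0.1, 19.7]
wrist_force: [1.9, 0.1, -0.3]
opening: 0.0852
grasp_force: 0.0
```

servo_tool(moves=[[[0,0,0],[0.022,-0.033,-0.002],100],[[0,0,0],[0.022,-0.033,-0.002],100],[[0,0,0],[0.022,-0.033,-0.002],100],[[0,0,0],[0.022,-0.033,-0.002],100],[[0,0,0],[0.022,-0.033,-0.002],100],[[0,0,0],[0.022,-0.033,-0.002],100],[[0,0,0],[0.022,-0.033,-0.002],100],[[0,0,0],[0.022,-0.033,-0.002],100]])

```text
time: 3.4
ee_pos: [0.3987, 0.194, 0.2734]
tcp_rot: [-177.2, 0.0, 24.2]
wrist_force: [-0.2, -0.3, -0.4]
opening: 0.0855
grasp_force: 0.0
```

servo_tool(moves=[[[0,0,7.2],[0,0,0],100],[[0,0,7.2],[0,0,0],100],[[0,0,7.2],[0,0,0],100],[[0,0,7.2],[0,0,0],100],[[0,0,7.2],[0,0,0],100],[[0,7.5,0],[0,0,0],100],[[0,7.5,0],[0,0,0],100],[[0,7.5,0],[0,0,0],100],[[0,7.5,0],[0,0,0],100],[[0,0,0],[0,0,0],100],[[0,0,0],[0,0,0],100]])

```text
time: 4.5
ee_pos: [0.421, 0.0189, 0.2745]
tcp_rot: [-169.5, -26.2, -4.5]
wrist_force: [0.5, 0.1, 0.4]
opening: 0.0852
grasp_force: 0.0
```

```bash
python3 - <<'E'
from h import *
o=get_obs();print(np.round(o["q"],1),o["ee_pos"],o["tcp_rot"])
cal=calibration("wrist");R=np.array(cal["R"]);C=-R.T@np.array(cal["t"])
T=Ro.from_euler("xyz",o["tcp_rot"],degrees=True).as_matrix()
print("cam in tool",T.T@(C-o["ee_pos"]),"\n",np.round(R@T,3))
E
```

```text
[ -4.5 -38.5 -23.8  78.5  10.5 179.9] [0.42104208 0.01894396 0.27445139] [-169.4817759   -26.19333988   -4.46960892]
cam in tool [ 0.07098212  0.00107283 -0.14340852] 
 [[-0.     1.     0.   ]
 [-0.96  -0.    -0.281]
 [-0.281 -0.     0.96 ]]
```

servo_tool(moves=[[[0,0,-8.5],[0,0,0],100],[[0,0,-8.5],[0,0,0],100],[[0,0,-8.5],[0,0,0],100],[[0,0,-8.5],[0,0,0],100],[[0,0,-8.5],[0,0,0],100],[[0,0,-8.5],[0,0,0],100],[[0,0,-8.5],[0,0,0],100],[[0,0,-8.5],[0,0,0],100],[[0,0,-8.5],[0,0,0],100],[[0,0,-8.5],[0,0,0],100],[[0,0,-8.5],[0,0,0],100],[[0,0,-8.5],[0,0,0],100]])

```text
time: 5.7
ee_pos: [0.4229, 0.0192, 0.2733]
tcp_rot: [152.5, -3.8, 101.3]
wrist_force: [0.8, -0.2, 0.4]
opening: 0.0853
grasp_force: 0.0
```

servo_tool(moves=[[[0,0,-8.5],[0,0,0],100],[[0,0,-8.5],[0,0,0],100],[[0,0,-8.5],[0,0,0],100],[[0,0,-8.5],[0,0,0],100],[[0,0,-8.5],[0,0,0],100],[[0,0,-8.5],[0,0,0],100],[[0,0,-8.5],[0,0,0],100],[[0,0,-8.5],[0,0,0],100],[[0,0,0],[0,0,0],100]])

```text
time: 6.6
ee_pos: [0.4228, 0.0191, 0.2733]
tcp_rot: [165.0, 23.7, 165.0]
wrist_force: [0.7, 0.3, 0.7]
opening: 0.0853
grasp_force: 0.0
```

```bash
cat >> h.py <<'E'
def target(z,y,p):
    z=np.array(z,float);z/=np.linalg.norm(z);y=np.array(y,float);y-=z*(y@z);y/=np.linalg.norm(y)
    return np.c_[np.cross(y,z),y,z],np.array(p,float)
def plan(R,p):
    "rotation vector in the tool frame (deg), shift in present tool frame, shift in frame after turning"
    o=get_obs();T=Ro.from_euler("xyz",o["tcp_rot"],degrees=True).as_matrix()
    print("q",np.round(o["q"],1),"p",np.round(o["ee_pos"],4),"rot",np.round(o["tcp_rot"],2))
    print("turn",np.round(Ro.from_matrix(T.T@R).as_rotvec(degrees=True),2),"shift before",np.round(T.T@(p-o["ee_pos"]),4),"after",np.round(R.T@(p-o["ee_pos"]),4))
def capz(yaw,lean=30):
    a=np.radians(yaw);l=np.radians(lean);return np.array([-np.sin(l)*np.cos(a),-np.sin(l)*np.sin(a),np.cos(l)])
E
python3 - <<'E'
from h import *
cz=capz(-15); g=np.array([.475,.219,.097])
a=np.radians(-15)
plan(*target(-cz,[-np.sin(a),np.cos(a),0],g+.15*cz))
E
```

```text
q [ -4.5 -38.  -23.6  78.5  10.5   9.8] p [0.4228 0.0191 0.2733] rot [165.02  23.72 164.97]
turn [14.95 -6.24 -0.85] shift before [0.0886 0.1964 0.0648] after [0.0893 0.2066 0.0021]
```

servo_tool(moves=[[[0,0,0],[0.015,0.033,0.011],100],[[0,0,0],[0.015,0.033,0.011],100],[[0,0,0],[0.015,0.033,0.011],100],[[0,0,0],[0.015,0.033,0.011],100],[[0,0,0],[0.015,0.033,0.011],100],[[0,0,0],[0.014,0.031,0.01],100],[[7.5,-3.1,-0.4],[0,0,0],100],[[7.5,-3.1,-0.4],[0,0,0],100],[[0,0,0],[0,0,0],100],[[0,0,0],[0,0,0],100]])

```text
time: 7.6
ee_pos: [0.4019, 0.2396, 0.2256]
tcp_rot: [179.9, 29.9, 164.8]
wrist_force: [0.3, 0.4, -0.1]
opening: 0.0856
grasp_force: 0.0
```

```bash
python3 - <<'E'
from h import *
o=get_obs();print(np.round(o["q"],1),o["ee_pos"],o["tcp_rot"])
cal=calibration("wrist"); im,d=camera("wrist"); save("w1.png",im)
np.savez("w1.npz",d=d,R=cal["R"],t=cal["t"],K=cal["camera_matrix"],dist=cal["dist"])
for n in("cap_grip","cap_foot","rack"):
    print(n,[(round(r["score"],2),np.round(w(cal,r["xyz"]),4).tolist()) for r in mark_of(n,"wrist")[:3]])
m=cut_out("cap_grip","wrist"); print([(r["score"],r["mask"].sum()) for r in m])
np.save("m1.npy",m[0]["mask"])
E
```

```text
[ 46.3 -24.  -20.5  78.1 -26.   57.9] [0.40189349 0.23963653 0.22558281] [179.94858663  29.9444572  164.8029477 ]
cap_grip [(0.94, [0.4782, 0.2147, 0.1012]), (0.92, [0.3551, 0.1235, 0.0596]), (0.87, [0.5218, 0.3479, 0.0598])]
cap_foot []
rack []
[(0.72, np.int64(11307)), (0.7, np.int64(7177)), (0.56, np.int64(7048))]
```

View pics/w1.png

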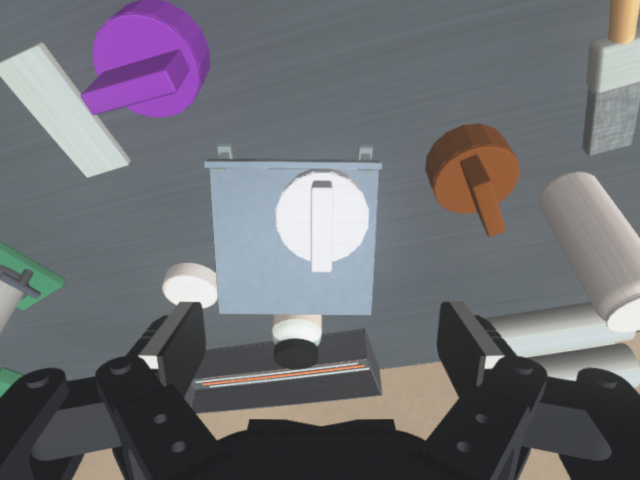

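The wrist view shows the cap on the rack, with the bar from (322,182) to (321,270) almost straight up the image, so the yaw is nearly right. I'll refine it from the depth.

```bash
python3 - <<'E'
from h import *
f=np.load("w1.npz");d=f["d"];K=f["K"]
v,u=np.mgrid[150:320,200:385];z=d[150:320,200:385];ok=(z>0).ravel()
un=cv2.undistortPoints(np.c_[u.ravel(),v.ravel()].astype(np.float32)[:,None],K,f["dist"])[:,0]
P=(np.c_[un,np.ones(len(un))]*z.reshape(-1,1)-f["t"])@f["R"]
P=P[ok];uv=np.c_[u.ravel(),v.ravel()][ok]
s=(uv[:,0]>225)&(uv[:,0]<265)&(uv[:,1]>180)&(uv[:,1]<300)
c=P[s].mean(0);n=np.linalg.svd(P[s]-c,full_matrices=False)[2][2];n*=np.sign(n[2])
print("plate normal",n,"lean",np.degrees(np.arccos(n[2])),"yaw",np.degrees(np.arctan2(-n[1],-n[0])),"n",s.sum())
h=(P-c)@n
print(np.histogram(h[(h>.01)&(h<.09)],16,(.01,.09))[0])
b=(h>.068)&(h<.080); B=P[b]; 
cb=B.mean(0);Q=B-cb;w_,V=np.linalg.eigh(Q.T@Q);dr=V[:,2]*np.sign(V[0,2])
q=Q-np.outer(Q@n,n); e=np.cross(n,dr)
lim=lambda x:(np.percentile(x,1),np.percentile(x,99))
print("bar centre",cb,"h",h[b].mean(),"dir",dr,"yaw",np.degrees(np.arctan2(dr[1],dr[0])),"len",lim(Q@dr),"wid",lim(Q@e))
mid=cb+dr*np.mean(lim(Q@dr))+e*np.mean(lim(Q@e))
g=mid-.015*n; print("grip",g,"foot",g-.059*n)
T=(h>.030)&(h<.042);print("cup top centre",P[T].mean(0))
plan(*target(-n,np.cross(n,dr),g+n*.10))
plan(*target(-n,np.cross(n,dr),g-n*.0137))
E
```

```text
plate normal [-0.48129303  0.13615444  0.86592089] lean 30.011974256473287 yaw -15.795837839058386 n 4626
[ 282 1169   35   41  258 4603   18   21   20   18   21   23 1323  564
    0    0]
bar centre [0.47035739 0.21957047 0.11031429] h 0.07451934832920012 dir [ 0.82772573 -0.23554564  0.50930184] yaw -15.88474555864216 len (np.float64(-0.030143142680696657), np.float64(0.03228630536436708)) wid (np.float64(-0.007711745861401256), np.float64(0.00787689549591508))
grip [0.47848633 0.21735518 0.09787129] foot [0.50688262 0.20932206 0.04678196]
cup top centre [0.48784831 0.21566615 0.07688031]
q [ 46.1 -24.4 -20.6  78.1 -26.1  57.8] p [0.4022 0.2372 0.2275] rot [179.75  30.14 164.54]
turn [0.42 0.13 0.37] shift before [-0.0033  0.0013  0.0517] after [-0.0034  0.0017  0.0517]
q [ 46.1 -24.4 -20.6  78.1 -26.1  57.8] p [0.4022 0.2372 0.2275] rot [179.75  30.14 164.54]
turn [0.42 0.13 0.37] shift before [-0.003   0.0005  0.1654] after [-0.0034  0.0017  0.1654]
```

servo_tool(moves=[[[0.4,0.1,0.4],[-0.003,0.0015,0.03],100],[[0,0,0],[0,0,0.03],100],[[0,0,0],[0,0,0.03],100],[[0,0,0],[0,0,0.03],100],[[0,0,0],[0,0,0.025],100],[[0,0,0],[0,0,0.016],100],[[0,0,0],[0,0,0],100],[[0,0,0],[0,0,0],100]])

```text
time: 8.65
ee_pos: [0.4825, 0.2164, 0.0898]
tcp_rot: [-180.0, 30.0, 164.2]
wrist_force: [-0.2, 0.8, 0.3]
opening: 0.085
grasp_force: 0.0
```

servo_tool(moves=[[[0,0,0],[0,0,0],0],[[0,0,0],[0,0,0],0],[[0,0,0],[0,0,0],0],[[0,0,0],[0,0,0],0],[[0,0,0],[0,0,0],0],[[0,0,0],[0,0,0],0],[[0,0,0],[0,0,0],0],[[0,0,0],[0,0,0],0]], force=60)

```text
time: 9.45
ee_pos: [0.4823, 0.2172, 0.0892]
tcp_rot: [-179.9, 30.0, 164.3]
wrist_force: [-6.1, 2.3, 5.5]
opening: 0.015
grasp_force: 62.2
```

servo_tool(moves=[[[0,0,0],[0,0,0],45],[[0,0,0],[0,0,0],45],[[0,0,0],[0,0,0],45],[[0,0,0],[0,0,0.004],45],[[0,0,0],[0,0,0.005],45],[[0,0,0],[0,0,0],45],[[0,0,0],[0,0,0],0],[[0,0,0],[0,0,0],0],[[0,0,0],[0,0,0],0],[[0,0,0],[0,0,0],0],[[0,0,0],[0,0,0],0],[[0,0,0],[0,0,0],0]], force=60)

```text
time: 10.65
ee_pos: [0.4867, 0.2157, 0.0811]
tcp_rot: [-179.9, 30.0, 164.3]
wrist_force: [-0.7, -0.1, 0.0]
opening: 0.0153
grasp_force: 60.1
```

```bash
python3 - <<'E'
from h import *
n=np.array([-0.481293,0.136154,0.865921]);g=np.array([.478486,.217355,.097871])
o=get_obs();T=Ro.from_euler("xyz",o["tcp_rot"],degrees=True).as_matrix()
print(o["ee_pos"],o["opening"],o["wrist_force"],"grip in tool",T.T@(g-o["ee_pos"]),"capz in tool",T.T@n)
E
```

```text
[0.48666657 0.21570337 0.08113508] 0.015311377024635066 [-7.41674655e-01 -7.57980160e-02  5.64922493e-04] grip in tool [-0.00116886 -0.00065353 -0.01865335] capz in tool [-2.26139852e-04 -7.77315256e-04 -9.99999693e-01]
```

servo_tool(moves=[[[0,0,0],[0,0,-0.01],0],[[0,0,0],[0,0,-0.025],0],[[0,0,0],[0,0,-0.035],0],[[0,0,0],[0,0,-0.04],0],[[0,0,0],[0,0,-0.04],0],[[0,0,0],[0,0,-0.04],0],[[0,0,0],[0,0,-0.02],0],[[0,0,0],[0,0,0],0]])

```text
time: 11.45
ee_pos: [0.3852, 0.2455, 0.2655]
tcp_rot: [179.9, 30.1, 164.3]
wrist_force: [0.6, 1.4, -4.7]
opening: 0.0151
grasp_force: 60.0
```

```bash
python3 - <<'E'
from h import *
o=get_obs();print(o["opening"],o["wrist_force"],o["grasp_force"])
a=np.radians(17.5);cy=np.array([-np.sin(a),np.cos(a),0])
R,p=target([0,0,-1],cy,[.614,-.204,.30]); print(R)
plan(R,p)
E
```

```text
0.015057077415113633 [ 0.60964855  1.42715822 -4.67513551] 60.00899255275726
[[-0.95371695 -0.3007058   0.        ]
 [-0.3007058   0.95371695  0.        ]
 [-0.          0.         -1.        ]]
q [ 48.9 -23.5 -15.6  83.8 -26.9  61.2] p [0.3852 0.2455 0.2655] rot [179.86  30.09 164.28]
turn [ -8.59  29.27 -32.41] shift before [-0.3133 -0.371   0.1407] after [-0.083  -0.4975 -0.0345]
```

servo_tool(moves=[[[-1.43,4.88,-5.4],[0,0,0],0],[[-1.43,4.88,-5.4],[0,0,0],0],[[-1.43,4.88,-5.4],[0,0,0],0],[[-1.43,4.88,-5.4],[0,0,0],0],[[-1.43,4.88,-5.4],[0,0,0],0],[[-1.43,4.88,-5.4],[0,0,0],0],[[0,0,0],[-0.006,-0.0355,-0.0025],0],[[0,0,0],[-0.006,-0.0355,-0.0025],0],[[0,0,0],[-0.006,-0.0355,-0.0025],0],[[0,0,0],[-0.006,-0.0355,-0.0025],0],[[0,0,0],[-0.006,-0.0355,-0.0025],0],[[0,0,0],[-0.006,-0.0355,-0.0025],0]])

```text
time: 12.65
ee_pos: [0.4842, 0.05, 0.2766]
tcp_rot: [-179.9, -0.3, -162.6]
wrist_force: [1.0, 0.9, -5.4]
opening: 0.0151
grasp_force: 60.2
```

servo_tool(moves=[[[0,0,0],[-0.006,-0.0355,-0.0025],0],[[0,0,0],[-0.006,-0.0355,-0.0025],0],[[0,0,0],[-0.006,-0.0355,-0.0025],0],[[0,0,0],[-0.006,-0.0355,-0.0025],0],[[0,0,0],[-0.006,-0.0355,-0.0025],0],[[0,0,0],[-0.006,-0.0355,-0.0025],0],[[0,0,0],[-0.006,-0.0355,-0.0025],0],[[0,0,0],[-0.006,-0.0355,-0.0025],0],[[0,0,0],[0,0,0],0],[[0,0,0],[0,0,0],0]])

```text
time: 13.65
ee_pos: [0.6145, -0.206, 0.2959]
tcp_rot: [-180.0, -0.3, -162.7]
wrist_force: [-0.8, 0.5, -4.0]
opening: 0.0151
grasp_force: 60.6
```

```bash
python3 - <<'E'
from h import *
o=get_obs();print(np.round(o["q"],1),o["ee_pos"],o["tcp_rot"],o["wrist_force"])
cal=calibration("wrist"); im,d=camera("wrist"); save("w2.png",im)
np.savez("w2.npz",d=d,R=cal["R"],t=cal["t"],K=cal["camera_matrix"],dist=cal["dist"])
for n in("cap_grip","collar","core_top","port"):
    print(n,[(round(r["score"],2),np.round(w(cal,r["xyz"]),4).tolist()) for r in mark_of(n,"wrist")[:3]])
E
```

```text
[-18.4  22.6  38.5 106.2  -0.2 -35.7] [ 0.61449555 -0.206049    0.29590666] [-179.99480099   -0.33700701 -162.7161186 ] [-0.78220977  0.52833355 -4.03492667]
cap_grip [(0.91, [0.617, -0.2035, 0.3182])]
collar [(0.75, [0.5483, -0.2284, 0.1228])]
core_top [(0.91, [0.544, -0.2296, 0.128])]
port []
```

View pics/w2.png

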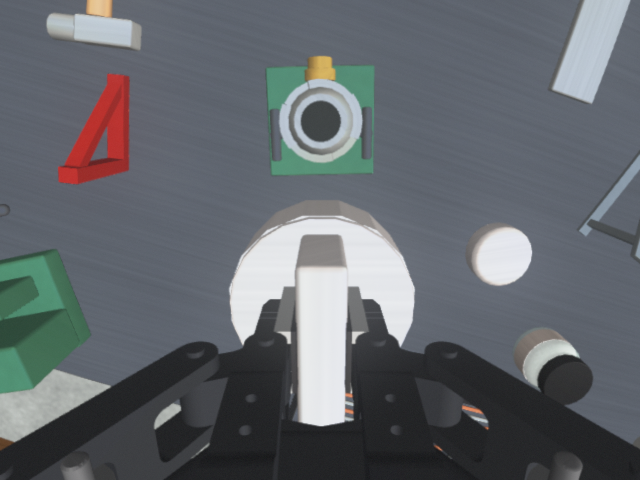

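The wrist view shows the pipe mouth at (320,121) with the brass port straight above it at (320,67), so the yaw is about right. The cap is held upright and centred. I'll fit the pipe centre from the depth.

```bash
python3 - <<'E'
from h import *
f=np.load("w2.npz");d=f["d"];K=f["K"]
v,u=np.mgrid[40:190,250:395];z=d[40:190,250:395];ok=(z>0).ravel()
un=cv2.undistortPoints(np.c_[u.ravel(),v.ravel()].astype(np.float32)[:,None],K,f["dist"])[:,0]
P=((np.c_[un,np.ones(len(un))]*z.reshape(-1,1)-f["t"])@f["R"])[ok]
print(np.histogram(P[:,2],20,(.04,.14)))
for lo,hi in((.128,.14),(.10,.126)):
    s=(P[:,2]>lo)&(P[:,2]<hi);Q=P[s]; 
    (cx,cy),r=cv2.minEnclosingCircle((Q[:,:2]*1000).astype(np.float32));print(lo,s.sum(),np.median(Q[:,2]),cx,cy,r, cv2.fitEllipse(cv2.convexHull((Q[:,:2]*1000).astype(np.float32))))
s=(P[:,2]>.008)&(P[:,2]<.017);print("foot plate",s.sum(),np.median(P[s,2]),cv2.minAreaRect((P[s,:2]*1000).astype(np.float32)))
s=(P[:,2]>.06)&(P[:,2]<.075);print("port",P[s].mean(0),s.sum())
E
```

```text
(array([  65,    0,    2,   59,  220,  334,    9,    0,    0,    0,    0,
          0,    0,   45,  437,  510,  415, 1280, 2592,    0]), array([0.04 , 0.045, 0.05 , 0.055, 0.06 , 0.065, 0.07 , 0.075, 0.08 ,
       0.085, 0.09 , 0.095, 0.1  , 0.105, 0.11 , 0.115, 0.12 , 0.125,
       0.13 , 0.135, 0.14 ]))
0.128 2900 0.1323098516399841 546.171142578125 -228.2824249267578 23.61733627319336 ((545.8517456054688, -228.6728973388672), (45.11146545410156, 46.84721755981445), 27.17698097229004)
0.1 1928 0.11965928200196166 545.747314453125 -228.51654052734375 31.698457717895508 ((545.7234497070312, -228.67259216308594), (62.58955764770508, 62.8338508605957), 19.914661407470703)
foot plate 4670 0.012221430557024914 ((545.6519165039062, -228.473876953125), (109.7445297241211, 110.30717468261719), 18.58755111694336)
port [ 0.50281835 -0.24298722  0.06569554] 563
```

```bash
cat >> h.py <<'E'
PA=np.radians(18.5);COL=np.array([.5457,-.2286,.120])
def pipe(h,dyaw=0):
    "target for foot height h above collar, bar turned dyaw deg anticlockwise"
    a=PA+np.radians(dyaw);cy=np.array([-np.sin(a),np.cos(a),0]);cx=np.array([np.cos(a),np.sin(a),0])
    plan(*target([0,0,-1],cy,COL+[0,0,h+.0403]-.0012*cx))
E
python3 - <<'E'
from h import *
pipe(.025)
E
```

```text
q [-18.3  22.3  38.5 106.3  -0.2 -35.7] p [ 0.6141 -0.2039  0.2991] rot [-1.7986e+02 -1.5000e-01 -1.6256e+02]
turn [-0.14 -0.15 -1.06] shift before [ 0.0736 -0.0028  0.114 ] after [ 0.0739 -0.0017  0.1138]
```

servo_tool(moves=[[[-0.1,-0.1,-1.0],[0.025,-0.001,0.02],0],[[0,0,0],[0.025,0,0.03],0],[[0,0,0],[0.024,-0.001,0.03],0],[[0,0,0],[0,0,0.02],0],[[0,0,0],[0,0,0.014],0],[[0,0,0],[0,0,0],0],[[0,0,0],[0,0,0],0],[[0,0,0],[0,0,0],0]])

```text
time: 14.7
ee_pos: [0.545, -0.2294, 0.1864]
tcp_rot: [-179.9, 0.0, -161.6]
wrist_force: [-0.4, -0.1, -3.8]
opening: 0.0153
grasp_force: 60.6
```

```bash
python3 - <<'E'
from h import *
print(get_obs()["wrist_force"]);pipe(-.001)
im,d=camera("side")
cal=calibration("side");p,_=cv2.projectPoints(COL[None],cv2.Rodrigues(np.array(cal["R"]))[0],np.array(cal["t"]),np.array(cal["camera_matrix"]),np.array(cal["dist"]));x,y=p[0,0].astype(int);print(x,y)
save("s2.png",cv2.resize(im[y-70:y+70,x-80:x+80],None,fx=4,fy=4))
E
```

```text
[-0.35883773 -0.11904605 -3.79355194]
q [-22.8   9.9  10.6  90.6  -0.1 -41.2] p [ 0.545  -0.2294  0.1864] rot [-1.7990e+02  2.0000e-02 -1.6158e+02]
turn [-0.1   0.02 -0.08] shift before [0.0003 0.0006 0.0271] after [0.0003 0.0005 0.0271]
348 200
```

View pics/s2.png

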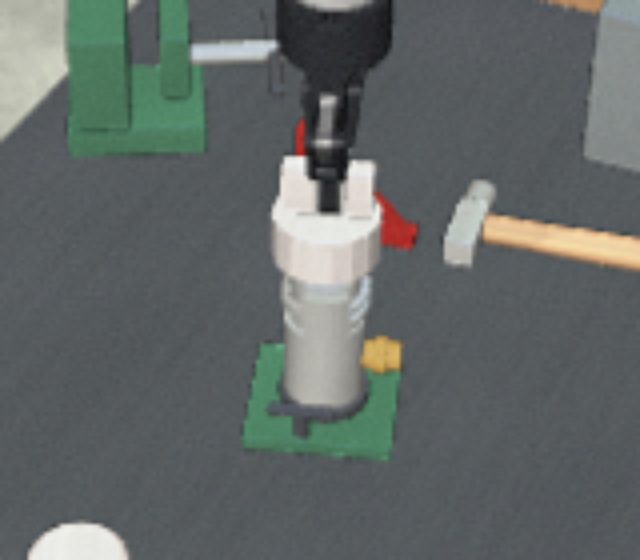

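The side view shows the cap upright and centred above the pipe: cup at (327,235), pipe at (325,330) in the crop. Lowering it now.

servo_tool(moves=[[[0,0,0],[0,0.0005,0.006],0],[[0,0,0],[0,0,0.006],0],[[0,0,0],[0,0,0.005],0],[[0,0,0],[0,0,0.004],0],[[0,0,0],[0,0,0.003],0],[[0,0,0],[0,0,0],0],[[0,0,0],[0,0,0],0]])

```text
time: 15.45
ee_pos: [0.5443, -0.2291, 0.161]
tcp_rot: [-180.0, -0.1, -161.6]
wrist_force: [0.3, -0.6, -4.8]
opening: 0.015
grasp_force: 60.9
```

servo_tool(moves=[[[0,0,0],[0,0,0.001],0],[[0,0,0],[0,0,0.001],0],[[0,0,0],[0,0,0],0]])

```text
time: 15.75
ee_pos: [0.5444, -0.2292, 0.1593]
tcp_rot: [-179.9, -0.0, -161.6]
wrist_force: [0.4, -0.6, -3.0]
opening: 0.0152
grasp_force: 61.0
```

servo_tool(moves=[[[0,0,0],[0,0,0.0007],0],[[0,0,0],[0,0,0.0007],0],[[0,0,0],[0,0,0],0]])

```text
time: 16.05
ee_pos: [0.5446, -0.2292, 0.1591]
tcp_rot: [-179.9, 0.0, -161.6]
wrist_force: [-0.9, 2.1, 6.3]
opening: 0.0151
grasp_force: 62.4
```

servo_tool(moves=[[[0,0,0],[0,0,0.0007],0],[[0,0,0],[0,0,0.0007],0],[[0,0,0],[0,0,0],0]])

```text
time: 16.35
ee_pos: [0.5449, -0.2291, 0.1589]
tcp_rot: [-179.9, 0.1, -161.6]
wrist_force: [-1.9, 2.7, 13.1]
opening: 0.015
grasp_force: 63.3
```

servo_tool(moves=[[[0,0,0],[0,0,-0.0009],0],[[0,0,-4],[0,0,-0.0004],0],[[0,0,-4],[0,0,-0.0004],0],[[0,0,0],[0,0,0],0]])

```text
time: 16.75
ee_pos: [0.5447, -0.2288, 0.1597]
tcp_rot: [-179.9, 0.0, -153.5]
wrist_force: [-0.7, 3.5, 7.0]
opening: 0.0153
grasp_force: 62.6
```

servo_tool(moves=[[[0,0,-4],[0,0,-0.0004],0],[[0,0,-4],[0,0,-0.0004],0],[[0,0,0],[0,0,0],0]])

```text
time: 17.05
ee_pos: [0.5448, -0.229, 0.1604]
tcp_rot: [-179.9, 0.0, -145.5]
wrist_force: [-1.9, 1.2, 7.7]
opening: 0.0153
grasp_force: 62.5
```

servo_tool(moves=[[[0,0,-4],[0,0,-0.0003],0],[[0,0,-2],[0,0,0],0],[[0,0,0],[0,0,0],0]])

```text
time: 17.35
ee_pos: [0.5448, -0.2292, 0.1608]
tcp_rot: [-179.9, 0.0, -139.6]
wrist_force: [-1.4, 1.7, 7.5]
opening: 0.0154
grasp_force: 62.5
```

servo_tool(moves=[[[0,0,-4],[0,0,-0.0002],0],[[0,0,-2],[0,0,0],0],[[0,0,0],[0,0,0],0]])

```text
time: 17.65
ee_pos: [0.5445, -0.2287, 0.1604]
tcp_rot: [-180.0, -0.0, -133.5]
wrist_force: [-0.9, 3.4, 5.4]
opening: 0.015
grasp_force: 62.1
```

servo_tool(moves=[[[0,0,-4],[0,0,0.0003],0],[[0,0,0],[0,0,0.0004],0],[[0,0,0],[0,0,0],0]])

```text
time: 17.95
ee_pos: [0.5443, -0.2293, 0.1581]
tcp_rot: [180.0, -0.1, -129.7]
wrist_force: [0.3, 0.1, -4.1]
opening: 0.0152
grasp_force: 60.9
```

servo_tool(moves=[[[0,0,-4],[0,0,0.0003],0],[[0,0,0],[0,0,0.0004],0],[[0,0,0],[0,0,0],0]])

```text
time: 18.25
ee_pos: [0.5442, -0.2292, 0.1573]
tcp_rot: [180.0, -0.1, -125.8]
wrist_force: [-0.3, -0.7, -4.1]
opening: 0.0152
grasp_force: 60.8
```

The contact has gone, so the lugs are over the gaps. I'll lower it in.

servo_tool(moves=[[[0,0,0],[0,0,0.0015],0],[[0,0,0],[0,0,0.0015],0],[[0,0,0],[0,0,0],0]])

```text
time: 18.55
ee_pos: [0.5442, -0.2291, 0.1544]
tcp_rot: [180.0, -0.1, -125.7]
wrist_force: [-0.0, 0.4, -4.2]
opening: 0.0152
grasp_force: 60.8
```

servo_tool(moves=[[[0,0,0],[0,0,0.0012],0],[[0,0,0],[0,0,0.001],0],[[0,0,0],[0,0,0],0]])

```text
time: 18.85
ee_pos: [0.5442, -0.2291, 0.1524]
tcp_rot: [180.0, -0.1, -125.6]
wrist_force: [-0.2, 0.0, -4.9]
opening: 0.0153
grasp_force: 60.8
```

```bash
python3 - <<'E'
from h import *
o=get_obs();print(np.round(o["q"],1),o["torque"])
E
```

```text
[-22.8   9.7   6.6  86.9  -0.1 -77.2] [-0.02513359 -0.05889323 -0.02485076]
```

servo_tool(moves=[[[0,0,0],[0,0,0.0007],0],[[0,0,0],[0,0,0.0007],0],[[0,0,0],[0,0,0],0]])

```text
time: 19.15
ee_pos: [0.5443, -0.2292, 0.1518]
tcp_rot: [-180.0, -0.1, -125.6]
wrist_force: [-2.3, 0.4, 1.4]
opening: 0.0151
grasp_force: 61.7
```

servo_tool(moves=[[[0,0,0],[0,0,0.0006],0],[[0,0,0],[0,0,0.0006],0],[[0,0,0],[0,0,0],0]])

```text
time: 19.45
ee_pos: [0.5444, -0.2293, 0.1517]
tcp_rot: [-179.9, -0.1, -125.6]
wrist_force: [-4.6, -0.3, 10.9]
opening: 0.0154
grasp_force: 62.7
```

servo_tool(moves=[[[0,0,0],[0,0,-0.0016],0],[[0,0,4],[0,0,0.0004],0],[[0,0,4],[0,0,0.0004],0],[[0,0,4],[0,0,0.0004],0],[[0,0,0],[0,0,0],0]])

```text
time: 19.95
ee_pos: [0.5445, -0.229, 0.1506]
tcp_rot: [-180.0, -0.0, -137.7]
wrist_force: [-0.2, 0.7, 1.3]
opening: 0.0155
grasp_force: 61.6
```

servo_tool(moves=[[[0,0,4],[0,0,0.0004],0],[[0,0,4],[0,0,0.0004],0],[[0,0,4],[0,0,0.0004],0],[[0,0,0],[0,0,0],0]])

```text
time: 20.35
ee_pos: [0.5449, -0.2296, 0.1495]
tcp_rot: [-179.9, -0.0, -149.6]
wrist_force: [1.7, -1.5, 2.8]
opening: 0.015
grasp_force: 61.7
```

```bash
python3 - <<'E'
from h import *
o=get_obs();print(np.round(o["q"],1),o["torque"])
E
```

```text
[-22.8   9.7   6.2  86.5  -0.1 -53.2] [-0.46763428 -0.19491942  0.03421889]
```

Light contact and it is following the thread, so I'll continue.

servo_tool(moves=[[[0,0,4],[0,0,0.0003],0],[[0,0,4],[0,0,0.0004],0],[[0,0,4],[0,0,0.0004],0],[[0,0,4],[0,0,0.0004],0],[[0,0,0],[0,0,0],0]])

```text
time: 20.85
ee_pos: [0.5446, -0.2296, 0.1481]
tcp_rot: [-179.9, -0.0, -165.5]
wrist_force: [1.1, -3.0, 3.9]
opening: 0.0154
grasp_force: 62.0
```

servo_tool(moves=[[[0,0,4],[0,0,0.0004],0],[[0,0,4],[0,0,0.0004],0],[[0,0,4],[0,0,0.0004],0],[[0,0,4],[0,0,0.0004],0],[[0,0,0],[0,0,0],0]])

```text
time: 21.35
ee_pos: [0.5445, -0.2296, 0.1467]
tcp_rot: [-179.9, -0.0, 178.5]
wrist_force: [-0.1, -2.8, 5.6]
opening: 0.0148
grasp_force: 62.2
```

```bash
python3 - <<'E'
from h import *
o=get_obs();print(np.round(o["q"],1),o["torque"])
E
```

```text
[-22.8   9.7   5.9  86.2  -0.1 -21.3] [-0.74789451  0.21718828  0.13528261]
```

servo_tool(moves=[[[0,0,4],[0,0,0.0003],0],[[0,0,4],[0,0,0.0004],0],[[0,0,4],[0,0,0.0004],0],[[0,0,0],[0,0,0],0]])

```text
time: 21.75
ee_pos: [0.5444, -0.2295, 0.1456]
tcp_rot: [-179.9, 0.0, 166.5]
wrist_force: [-1.1, -2.2, 5.2]
opening: 0.0154
grasp_force: 62.3
```

servo_tool(moves=[[[0,0,4],[0,0,0.0004],0],[[0,0,4],[0,0,0.0004],0],[[0,0,0],[0,0,0],0]])

```text
time: 22.05
ee_pos: [0.5449, -0.2281, 0.1448]
tcp_rot: [179.9, 0.0, 158.6]
wrist_force: [2.2, 4.0, 5.6]
opening: 0.015
grasp_force: 62.3
```

```bash
python3 - <<'E'
from h import *
o=get_obs();print(np.round(o["q"],1),o["torque"])
E
```

```text
[-22.7   9.7   5.7  86.    0.1  -1.4] [ 1.01608518 -0.41230544  0.53589944]
```

servo_tool(moves=[[[0,0,3],[0,0,0.0003],0],[[0,0,2],[0,0,0.0002],0],[[0,0,0],[0,0,0],0]])

```text
time: 22.35
ee_pos: [0.5449, -0.228, 0.1449]
tcp_rot: [180.0, 0.0, 153.8]
wrist_force: [0.2, 4.0, 8.8]
opening: 0.0153
grasp_force: 86.3
```

```bash
python3 - <<'E'
from h import *
o=get_obs();print(np.round(o["q"],1),o["torque"])
E
```

```text
[-22.7   9.6   5.7  86.    0.    3.4] [0.84963308 0.14072199 2.38081043]
```

Hard stop felt at 2.4 N m, with the rim about 15.5 mm down. I'll relax the torque, release, back off and check.

servo_tool(moves=[[[0,0,-3],[0,0,-0.0005],0],[[0,0,0],[0,0,0],0],[[0,0,0],[0,0,0],60],[[0,0,0],[0,0,0],60],[[0,0,0],[0,0,0],60],[[0,0,0],[0,0,0],60],[[0,0,0],[0,0,-0.02],60],[[0,0,0],[0,0,-0.04],60],[[0,0,0],[0,0,-0.04],60],[[0,0,0],[0,0,-0.03],60],[[0,0,0],[0,0,0],60],[[0,0,0],[0,0,0],60]])

```text
time: 23.55
ee_pos: [0.5447, -0.2293, 0.2744]
tcp_rot: [-179.9, 0.0, 156.4]
wrist_force: [0.4, 0.2, -1.0]
opening: 0.0511
grasp_force: 0.0
```

```bash
python3 - <<'E'
from h import *
o=get_obs();print(o["wrist_force"],o["grasp_force"],o["ee_pos"])
f=calibration("wrist");im,d=camera("wrist");save("w3.png",im)
print([(round(r["score"],2),np.round(w(f,r["xyz"]),4)) for r in mark_of("cap_grip","wrist")])
v,u=np.mgrid[0:480,0:640];ok=(d>0).ravel()
un=cv2.undistortPoints(np.c_[u.ravel(),v.ravel()].astype(np.float32)[:,None],np.array(f["camera_matrix"]),np.array(f["dist"]))[:,0]
P=((np.c_[un,np.ones(len(un))]*d.reshape(-1,1)-np.array(f["t"]))@np.array(f["R"]))[ok]
P=P[np.hypot(*(P[:,:2]-COL[:2]).T)<.05]
print(np.histogram(P[:,2],40,(.10,.20)))
for lo,hi,hh in((.17,.186,.074),(.130,.147,.036)):
    Q=P[(P[:,2]>lo)&(P[:,2]<hi)];Q=Q[abs(Q[:,2]-np.median(Q[:,2]))<.003]
    A=np.linalg.lstsq(np.c_[Q[:,:2]-COL[:2],np.ones(len(Q))],Q[:,2],rcond=None)[0]
    print(len(Q),np.median(Q[:,2]),"rim vs collar",np.median(Q[:,2])-hh-.12,"slope",A[:2],"rect",cv2.minAreaRect((Q[:,:2]*1000).astype(np.float32)))
E
```

```text
[ 0.43990517  0.163564   -0.98384609] 0.0 [ 0.5446823  -0.22926727  0.27444153]
[(0.97, array([ 0.5464, -0.2285,  0.1653]))]
(array([   0,    7,   20,   32,   28,   30,   31,   27,   32,   31,   39,
         22,   38,   37,  122, 2464, 3595,   14,   10,   14,   16,   13,
         14,   19,   13,   18,   16,   14,   20,   17,  533, 1908,    3,
          0,    0,    0,    0,    0,    0,    0]), array([0.1   , 0.1025, 0.105 , 0.1075, 0.11  , 0.1125, 0.115 , 0.1175,
       0.12  , 0.1225, 0.125 , 0.1275, 0.13  , 0.1325, 0.135 , 0.1375,
       0.14  , 0.1425, 0.145 , 0.1475, 0.15  , 0.1525, 0.155 , 0.1575,
       0.16  , 0.1625, 0.165 , 0.1675, 0.17  , 0.1725, 0.175 , 0.1775,
       0.18  , 0.1825, 0.185 , 0.1875, 0.19  , 0.1925, 0.195 , 0.1975,
       0.2   ]))
2443 0.17807604252605055 rim vs collar -0.015923957473949438 slope [-0.00490189 -0.00684085] rect ((546.8795776367188, -229.6449432373047), (15.974479675292969, 63.91487121582031), 69.98920440673828)
6086 0.1401593330677582 rim vs collar -0.015840666932241787 slope [-0.00292501 -0.00227659] rect ((545.771728515625, -229.45909118652344), (75.73777770996094, 73.98336791992188), 70.14319610595703)
```

View pics/w3.png

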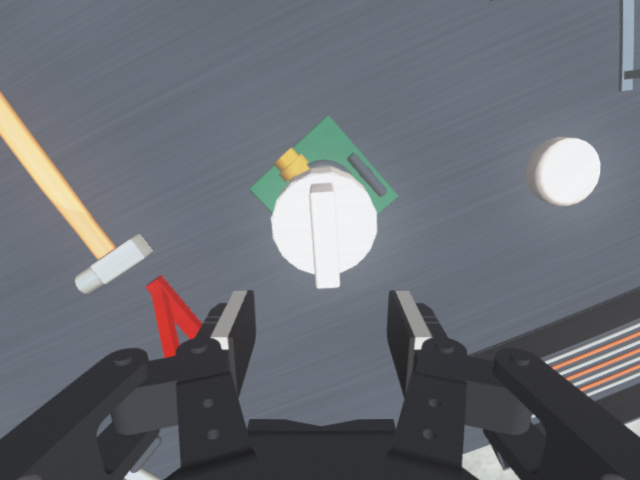

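The wrist view shows the cap level on the pipe at (325,222), released and clear of the fingers. The rim measures 15.9 mm below the collar point, so it is fully home.

```bash
python3 -c "
from workcell import *
print(job_done())"
```

```text
the job is handed in; nothing more can be done
None
```

The aluminium cap is screwed fully home on the pipe end and released, with its rim about 15.9 mm below the collar point; I handed the job in at about 24 s, with no contact with any bystander noticed.

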